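Set the welding current on the remote-control box

ROBOT

A 6-joint arm with a two-finger parallel gripper is mounted at the origin on the work surface. World frame = base frame: x ahead of the robot, y to its left, z up, the work surface at z = 0. Lengths are in m, angles in degrees, forces in N, time in s.
With the tool pointing down it reaches from about 0.25 to 0.725 m from the base axis. Payload 9.7 kg.
Tool frame: the origin (TCP) lies midway between the tips of the shut fingers; the grasp point (between the pads) lies 19 mm behind it; z points along the fingers, y is the line along which they close (so a half turn about z gives the same grasp; the last joint's range is limited). The gripper opens to 85 mm and grips with 20 to 120 N. Pads are 22 mm wide; open, the fingers measure 114 mm over their backs; the gripper's body (76 mm by 85 mm) begins 54 mm behind the grasp point. The pads swing forward as they close: fully open they stand 13 mm farther back than shut.
Start: joints at [-68.755, 4.979, 10.078, 95.1, 0, 90], TCP at [0.199, -0.513, 0.231] pointing down, gripper open.
Joint ranges: [-179.16, 179.16], [-48.56, 103.87], [-65.8, 70.77], [-126.05, 130.52], [-82.76, 87.17], [-180, 180]. Speed limits (degrees/s): [127.2, 127.2, 147.25, 180, 180, 180].

INTERFACE

Orientations are given as [roll, pitch, yaw] about the fixed x, y, z axes, in that order (R = Rz(yaw) Ry(pitch) Rx(roll)).
In Python, from workcell import bot gives the robot as it stands.
- The arm moves only by the shell command python3 -m crank 'ROWS' [FORCE]. ROWS is JSON, a list of rows, each an object with "gripper": the finger opening in mm, from 0 to 85.4; "travel": the shift along the tool's x, y, z in mm, a list of three; "twist": the turn, a rotation vector about the tool's x, y, z in rad, a list of three. In form: [{"gripper": gripper, "travel": [tx, ty, tz], "twist": [rx, ry, rz]}, ...]. A call has 1 to 12 rows; each row shifts and turns the commanded pose from where the row before left it, along the tool's axes as they then stand; what a row does not reach is not made up. A row lasts 1/8 s, in which the tool goes at most 62.5 mm and 10.7 degrees, less where a joint would pass 70% of its speed; a pose out of reach is approached as far as the arm can. A call is refused whole if a number of a shift passes 62.5 or a number of a turn 0.188, either way. A call with a gripper value outside its range is refused whole. The fingers move at their own pace and stop on an object; FORCE is the grip in N (left out, the last holds). Time passes only in rows, so rows that do not move let the fingers close. It gives the time, the measured TCP pose, the force, the opening and the grip force at its end, in the units of the state.
- bot.get_obs(): the state, without advancing time (a new reading comes with each control period).
- bot.camera(name): name is "scene" or "top" or "wrist"; returns the picture (400x640x3 uint8, red, green, blue); there is no depth.
- bot.calibration(name): a dict with "vfov" (degrees; the focal length in pixels is half the picture's height over the tangent of half this angle, whatever the lens; pixels are square), "cx", "cy" (the principal point, pixels), "k1" (the pictures are not rectified: a ray, as slopes to the right and down, at radius r is drawn at 1 + k1 r^2 times it, then the intrinsics apply), "camera_from_world" (4x4, takes a point from world to camera coordinates). Camera axes: x right, y down, z forward; pixel columns grow to the right and rows downward; lengths in m; the calibration is good to about 2 mm. A picture is of the moment at which its call begins: read the wrist's pose just before it. calibration takes no time and is no camera call; for the wrist camera it gives the pose at the moment of the call.
- bot.job_done(): hands the job in; it is judged then, once.
The state is a dict: "time": time; "q": joint angles; "qd": joint speeds; "joint_efforts": joint torques, N m; "ee_pos": TCP position; "tcp_rot": TCP orientation; "wrist_force": force on the tool from outside, world axes, zero at the start; "torque": the same for the moment, N m; "opening": finger opening in m; "grasp_force": force on a finger pad.
Only numpy, scipy, OpenCV 4.12 (cv2) and the standard library are available. Lean on these libraries where they do the work, as an engineer would, in place of code of your own. Each camera call takes 0.05 s, during which the arm holds its last target. There are 200 camera calls.

TASK

Set the welding current: lay a fingertip on the big knurled dial of the grey control box and turn it clockwise by friction until it clicks into place with its white pointer at the long wide mark, then press the round button beside the dial fully down and let it come back up. Do not press the button before the dial is set, do not lift or shift the box, and leave the things standing around it where they are.

Things in the scene. Friction and masses are not known exactly. Their poses are not given: they have to be found in the camera images.
- control_box: Loose heavy (3.5 kg) grey box on rubber feet, 180 (x) x 280 (y) x 100 mm high, red side guards. Origin at the centre of its underside, z up, its front faces its own -x. On its flat top: the dial (axis at x 0, y +55 mm) and the button (x -10, y -90 mm).
- dial (a joint): Angle of the dial, rad, growing clockwise seen from above. It clicks into six sprung detents pi/6 (30 degrees) apart, at 0, 0.524, 1.047, 1.571, 2.094 and 2.618, with stops just beyond the first and last; 2.094 puts the pointer at the long wide mark. At the start it rests in the detent 0.524, 1.047 or 1.571. A detent takes about 0.07 N m to leave; past half way the dial snaps on into the next by itself.
- dial_top (a point): Centre of the dial's flat top, on its vertical axis, 130 mm above the table. The dial is a black rubber-faced disc with a finely ribbed rim, 92 mm across and 22 mm tall, its underside 8 mm above the box. It is sprung: it sinks at most 7 mm when pressed, from about 3 N at first to 13 N at the bottom; 4 to 5 mm of sinking (9 to 10 N) gives ample friction for turning it from above, 30 mm off its axis.
- dial_pointer (a point): Outer end of the white pointer line on the dial's top, 44 mm from the axis; turns with the dial.
- long_mark (a point): Middle of the long wide white mark (24 x 9 mm, flat) on the box's top, 67 mm from the dial's axis; the five other marks are short thin ticks.
- set_button (a joint): Travel of the round spring button, m: 0 up, 0.006 fully down (about 5 N); it springs back.
- set_button_top (a point): Centre of the top of the round black button, 36 mm across; pressed straight down.
- oil_bottle: Bystander: grey plastic bottle, 60 mm across, 170 mm tall, standing beside the box. Origin under its centre.
- paste_jar: Bystander: white jar, 64 mm across, 80 mm tall, standing beside the box. Origin under its centre.
- wrench: Bystander: steel wrench 180 mm long, lying in front of the box. Origin under its middle, x along it.
- brass_fitting: Bystander: brass hose fitting, 32 mm across, 45 mm tall, standing behind the box. Origin under its centre.

How it is judged (in metres and radians):
On the way, in this order (a step that is already met when the one before it is completed fails the run):
1. the dial has clicked into the detent at the long mark (value of joint dial between 1.97 and 2.22 rad and value of joint set_button below 0.002 m), for 0.3 s.
2. the button is pressed fully down (value of joint set_button above 0.0045 m), for 0.05 s.
At the end, for the whole second after the job is handed in: The dial rests in the detent at the long wide mark (2.094 rad, within 0.12), the button has been pressed at least 4.5 mm after that and is up again, the box stands flat within 30 mm of where it was, and the four bystanders stand within 30 mm of theirs, the upright ones still upright (value of joint dial between 1.97 and 2.22 rad and value of joint set_button below 0.0015 m and distance of each of control_box, oil_bottle, paste_jar, wrench, brass_fitting from where it was at the start of the episode below 0.03 m and angle between control_box's own z axis and vertical below 0.05 rad and linear speed of control_box below 0.02 m/s and angle between each of oil_bottle, paste_jar, brass_fitting's own z axis and vertical below 0.2 rad); the robot touches nothing.
It fails at once if the button is pressed while the dial is not set at the long mark (value of joint set_button above 0.003 m and (value of joint dial below 1.9 rad or value of joint dial above 2.29 rad)).
It fails at once if the box is lifted, tipped or shifted more than 30 mm (height (world z) of control_box above 0.01 m or distance of control_box from where it was at the start of the episode above 0.03 m or angle between control_box's own z axis and vertical above 0.12 rad).
It fails at once if a bystander is lifted or moved more than 30 mm (distance of any of oil_bottle, paste_jar, wrench, brass_fitting from where it was at the start of the episode above 0.03 m).
It also fails if it takes over 48 s, if anything falls off the work surface, if the arm or the gripper's body presses on something with over 40 N, if the wrist force passes 120 N, or if a joint passes its speed limit or range.

## Working session

There is one attempt and no reset: what is moved stays moved. The work goes in short steps, Python scripts to look and compute and a shell command to move; the robot and the scene stay as the last step left them, time stands still between calls to the robot, and variables do not carry over. Pictures are saved under pics/ and viewed, at most 10 in all, crops included, and the job is handed in when it is done.

```bash
mkdir -p pics; ls; cat > h.py <<'E'
import numpy as np, cv2
from workcell import bot
def K(c):
    f=200/np.tan(np.radians(c["vfov"])/2); return np.array([[f,0,c["cx"]],[0,f,c["cy"]],[0,0,1]])
def ray(c,px,z):
    p=cv2.undistortPoints(np.array(px,float).reshape(-1,1,2),K(c),np.array([c["k1"],0,0,0,0]),None,None,None)[:,0] if 0 else cv2.undistortPoints(np.array(px,float).reshape(-1,1,2),K(c),np.array([c["k1"],0,0,0.]))[:,0]
    T=np.array(c["camera_from_world"]);R,t=T[:3,:3],T[:3,3];o=-R.T@t
    d=np.c_[p,np.ones(len(p))]@R
    return o+d*((z-o[2])/d[:,2])[:,None]
def snap(n,f):
    c=bot.calibration(n);im=np.array(bot.camera(n));cv2.imwrite(f"pics/{f}.png",im[...,::-1]);return c,im
E
python3 - <<'E'
from h import *
for n in("top","scene"):
    c,im=snap(n,n+"0");print(n,c)
print(bot.get_obs())
E
```

```text
pics
top {'vfov': 55.03269851418038, 'cx': 318.43574820685063, 'cy': 197.88692466963292, 'k1': -0.008093118440893091, 'camera_from_world': array([[ 7.42737961e-03, -9.99969829e-01,  2.27502835e-03,
         1.81417534e-02],
       [-9.83428576e-01, -7.71660991e-03, -1.81131691e-01,
         5.62437443e-01],
       [ 1.81143781e-01, -8.91994063e-04, -9.83456219e-01,
         8.47018428e-01],
       [ 0.00000000e+00,  0.00000000e+00,  0.00000000e+00,
         1.00000000e+00]])}
scene {'vfov': 50.106839158017856, 'cx': 320.27129192500865, 'cy': 195.30307509482873, 'k1': -0.08920400405521084, 'camera_from_world': array([[ 0.24382456,  0.96980571,  0.00514431, -0.16007785],
       [ 0.53619816, -0.13038501, -0.8339612 , -0.19735963],
       [-0.8081096 ,  0.20609859, -0.5517991 ,  1.37953953],
       [ 0.        ,  0.        ,  0.        ,  1.        ]])}
{'time': 0.1, 'q': array([-6.87536716e+01,  5.00729480e+00,  1.00408168e+01,  9.50993719e+01,
        2.78422854e-03,  9.00016438e+01]), 'qd': array([-0.03359653, -0.04174011,  0.09506622, -0.02497099, -0.02722425,
       -0.1229482 ]), 'joint_efforts': array([-5.26950716e-04, -5.21563339e+01,  4.65652549e+01,  1.61874719e-02,
       -5.13292287e-05,  1.83212626e-05]), 'ee_pos': array([ 0.19925065, -0.51243119,  0.23067656]), 'tcp_rot': array([-1.79934150e+02, -2.78233743e-03,  2.12446814e+01]), 'wrist_force': array([-0.44620059, -0.52594724, -0.77102907]), 'torque': array([-0.00390566, -0.05507923,  0.02413154]), 'grasp_force': 0.0, 'opening': 0.08551692268029973}
```

View pics/top0.png

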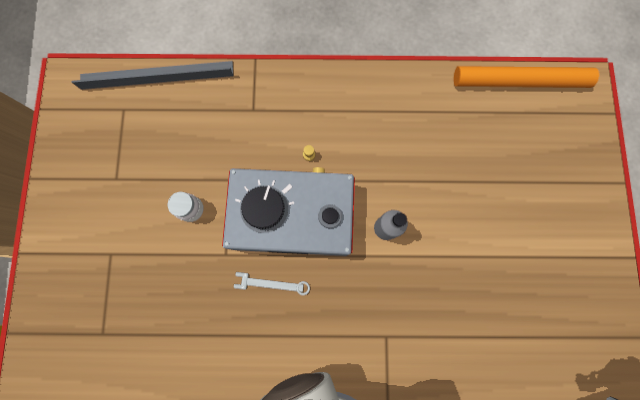

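View pics/scene0.png

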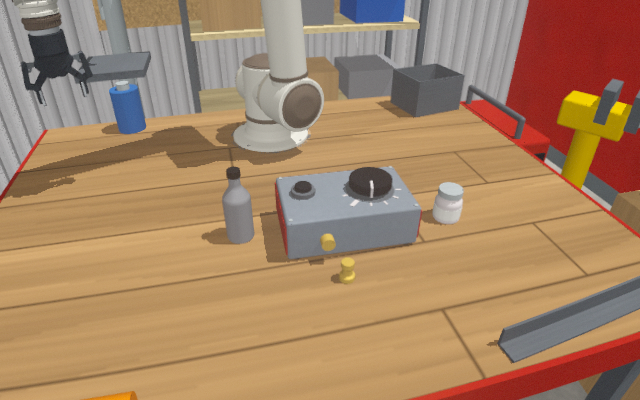

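The top view shows the dial at about (264,208), the pointer tip near (268,187), the long mark at (286,188) and the button at (330,216). The bottle stands at (392,225), the jar at (183,207), the wrench in front and the fitting behind. Next I measure these.

```bash
python3 - <<'E'
from h import *
c=bot.calibration("top");im=cv2.imread("pics/top0.png")
hsv=cv2.cvtColor(im,cv2.COLOR_BGR2HSV)
dark=((hsv[...,2]<60)*255).astype(np.uint8);dark[:165]=0;dark[255:]=0;dark[:,:225]=0;dark[:,352:]=0
n,l,s,ce=cv2.connectedComponentsWithStats(dark)
for i in range(1,n):
    if s[i,4]>60: print("dark",s[i],ce[i])
m=((hsv[...,2]>190)&(hsv[...,1]<40)).astype(np.uint8)*255;m[:165]=0;m[255:]=0;m[:,:228]=0;m[:,352:]=0
n,l,s,ce=cv2.connectedComponentsWithStats(m)
for i in range(1,n):
    if s[i,4]>3: print("white",s[i],ce[i],ray(c,ce[i],.1)[0],ray(c,ce[i],.13)[0])
cn=max(cv2.findContours(dark,0,2)[0],key=cv2.contourArea);print(cv2.minEnclosingCircle(cv2.convexHull(cn)))
# box top corners
print(ray(c,[(231,170),(354,176),(350,254),(224,248)],.1))
print(ray(c,[(264,206.5)],.13),ray(c,[(330,216)],.11))
E
python3 -c "
import cv2;im=cv2.imread('pics/top0.png')[160:262,215:362];cv2.imwrite('pics/crop0.png',cv2.resize(im,None,fx=5,fy=5,interpolation=2))"
```

```text
dark [251 187  15  12  71] [259.70422535 190.57746479]
dark [245 189  40  41 515] [273.21941748 208.19805825]
dark [322 208  17  16 195] [330.22051282 215.44615385]
white [232 170   3   4   7] [232.71428571 171.42857143] [0.61205697 0.21487772 0.1       ] [0.60442053 0.2079911  0.13      ]
white [348 176   3   3   5] [349. 177.] [ 0.60130091 -0.04544677  0.1       ] [ 0.59405099 -0.04297862  0.13      ]
white [258 180   3   5  11] [258.63636364 182.18181818] [0.58784533 0.15594264 0.1       ] [0.58107893 0.15117385 0.13      ]
white [272 180   3   6  10] [272.7 182.5] [0.58736534 0.12459613 0.1       ] [0.58061619 0.12095378 0.13      ]
white [264 185   6  14  27] [266.55555556 191.74074074] [0.5662738  0.13760911 0.1       ] [0.56028258 0.13349914 0.13      ]
white [282 184  10  10  45] [286.48888889 188.44444444] [0.5740855  0.09358395 0.1       ] [0.56781356 0.09105602 0.13      ]
white [244 186   4   5  10] [245.5 188. ] [0.57437914 0.18465045 0.1       ] [0.56809665 0.17885004 0.13      ]
white [235 199   6   4  15] [237.33333333 200.13333333] [0.54687054 0.20154231 0.1       ] [0.54157658 0.19513489 0.13      ]
white [289 202   5   2   9] [291.22222222 202.55555556] [0.54237796 0.08242869 0.1       ] [0.53724543 0.08030163 0.13      ]
white [346 248   3   3   6] [346.66666667 249.16666667] [ 0.44124131 -0.03929709  0.1       ] [ 0.43974314 -0.03704993  0.13      ]
((263.2272644042969, 208.0194854736328), 21.279312133789062)
[[ 0.61532324  0.21887893  0.1       ]
 [ 0.60368707 -0.05664202  0.1       ]
 [ 0.43095868 -0.04641943  0.1       ]
 [ 0.44169594  0.22556819  0.1       ]]
[[0.5282998  0.13790418 0.13      ]] [[ 0.51178407 -0.00285438  0.11      ]]
```

View pics/crop0.png

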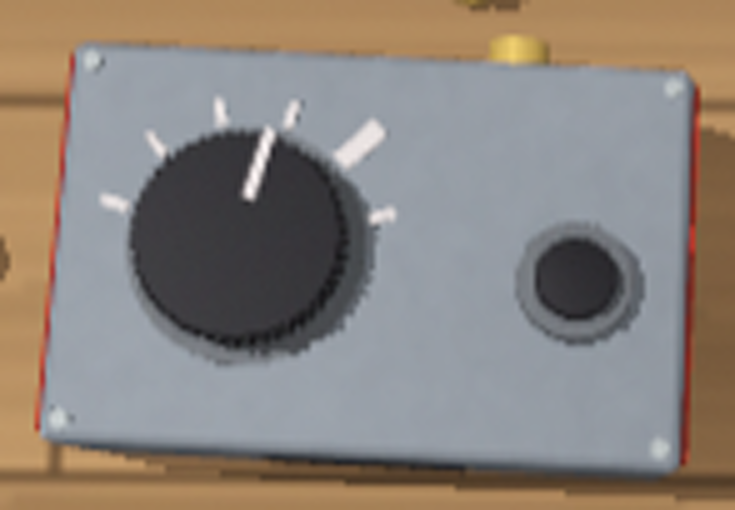

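The pointer sits at the fourth tick (1.571), so the dial needs one detent (30°) clockwise. The dial axis is at about (0.5255, 0.140) and the button at about (0.510, -0.004). The long mark measures 67 mm from the axis, which agrees with the given size. First I turn the tool to yaw 90 and shut the fingers, then travel to above the dial's near side.

```bash
python3 -m crank '[{"gripper":0,"travel":[0,0,0],"twist":[0,0,-0.12]},{"gripper":0,"travel":[0,0,0],"twist":[0,0,-0.12]},{"gripper":0,"travel":[0,0,0],"twist":[0,0,-0.12]},{"gripper":0,"travel":[0,0,0],"twist":[0,0,-0.12]},{"gripper":0,"travel":[0,0,0],"twist":[0,0,-0.12]},{"gripper":0,"travel":[0,0,0],"twist":[0,0,-0.12]},{"gripper":0,"travel":[0,0,0],"twist":[0,0,-0.12]},{"gripper":0,"travel":[0,0,0],"twist":[0,0,-0.12]},{"gripper":0,"travel":[0,0,0],"twist":[0,0,-0.12]},{"gripper":0,"travel":[0,0,0],"twist":[0,0,-0.12]},{"gripper":0,"travel":[0,0,0],"twist":[0,0,0]}]' 20
python3 -m crank '[{"gripper":0,"travel":[50,22,0],"twist":[0,0,0]},{"gripper":0,"travel":[50,22,0],"twist":[0,0,0]},{"gripper":0,"travel":[50,22,0],"twist":[0,0,0]},{"gripper":0,"travel":[50,22,0],"twist":[0,0,0]},{"gripper":0,"travel":[50,22,0],"twist":[0,0,0]},{"gripper":0,"travel":[50,22,0],"twist":[0,0,0]},{"gripper":0,"travel":[50,22,0],"twist":[0,0,0]},{"gripper":0,"travel":[50,22,0],"twist":[0,0,0]},{"gripper":0,"travel":[50,22,0],"twist":[0,0,0]},{"gripper":0,"travel":[50,22,0],"twist":[0,0,0]},{"gripper":0,"travel":[50,22,0],"twist":[0,0,0]},{"gripper":0,"travel":[50,22,0],"twist":[0,0,0]}]'
```

```text
time: 1.48
ee_pos: [0.1992, -0.5125, 0.2309]
tcp_rot: [-180.0, -0.0, 90.0]
wrist_force: [0.3, 0.1, 0.5]
opening: 0.0
grasp_force: 0.0
time: 2.98
ee_pos: [0.4637, 0.0893, 0.2313]
tcp_rot: [180.0, 0.0, 89.8]
wrist_force: [0.8, -1.2, -0.1]
opening: -0.0001
grasp_force: 0.0
```

```bash
python3 -m crank '[{"gripper":0,"travel":[25,16,20],"twist":[0,0,0]},{"gripper":0,"travel":[26,16,20],"twist":[0,0,0]},{"gripper":0,"travel":[0,0,20],"twist":[0,0,0]},{"gripper":0,"travel":[0,0,0],"twist":[0,0,0]}]'
python3 - <<'E'
from h import *
c,im=snap("wrist","w1");print(bot.get_obs()["ee_pos"])
T=np.array(c["camera_from_world"]);R,t=T[:3,:3],T[:3,3]
for p in([.5255,.14,.13],[.574,.0936,.1],[.51,-.004,.11],[.4955,.14,.13]):
    print(p,cv2.projectPoints(np.array([p]),cv2.Rodrigues(R)[0],t,K(c),np.array([c["k1"],0,0,0.]))[0].ravel())
E
```

```text
time: 3.48
ee_pos: [0.4944, 0.1384, 0.1697]
tcp_rot: [-179.8, 0.1, 89.9]
wrist_force: [0.1, -0.1, 0.6]
opening: 0.0
grasp_force: 0.0
[0.49486935 0.1382764  0.17102795]
[0.5255, 0.14, 0.13] [373.93666285 225.97367767]
[0.574, 0.0936, 0.1] [436.52656957 274.88236489]
[0.51, -0.004, 0.11] [338.97245805 402.25687277]
[0.4955, 0.14, 0.13] [318.98236109 226.04433469]
```

View pics/w1.png

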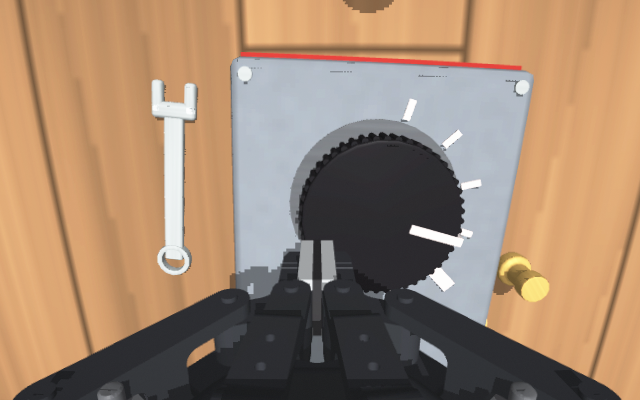

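The wrist view shows the dial centre near (381,219), about 3–4 mm further in x and 2 mm in y than estimated. The pointer is still at the fourth tick and the long mark is at (443,280). I correct for this and descend.

```bash
python3 -m crank '[{"gripper":0,"travel":[4,3,12],"twist":[0,0,0]},{"gripper":0,"travel":[0,0,13],"twist":[0,0,0]},{"gripper":0,"travel":[0,0,10],"twist":[0,0,0]},{"gripper":0,"travel":[0,0,4],"twist":[0,0,0]},{"gripper":0,"travel":[0,0,2],"twist":[0,0,0]},{"gripper":0,"travel":[0,0,2],"twist":[0,0,0]},{"gripper":0,"travel":[0,0,0],"twist":[0,0,0]}]'
```

```text
time: 4.4
ee_pos: [0.4983, 0.1424, 0.1288]
tcp_rot: [180.0, -0.0, 90.0]
wrist_force: [-2.5, 0.0, 3.8]
opening: 0.0001
grasp_force: 2.2
```

```bash
python3 -m crank '[{"gripper":0,"travel":[0,0,2],"twist":[0,0,0]},{"gripper":0,"travel":[0,0,1.5],"twist":[0,0,0]},{"gripper":0,"travel":[0,0,0],"twist":[0,0,0]},{"gripper":0,"travel":[0,0,0],"twist":[0,0,0]}]'
```

```text
time: 4.9
ee_pos: [0.4982, 0.1425, 0.1257]
tcp_rot: [180.0, -0.0, 90.0]
wrist_force: [-5.5, -0.1, 8.6]
opening: -0.0001
grasp_force: 4.2
```

```bash
python3 -m crank '[{"gripper":0,"travel":[2.1,0.1,0.5],"twist":[0,0,0.07]},{"gripper":0,"travel":[2.1,0.1,0],"twist":[0,0,0.07]},{"gripper":0,"travel":[2.1,0.1,0],"twist":[0,0,0.07]},{"gripper":0,"travel":[2.1,0.1,0],"twist":[0,0,0.07]},{"gripper":0,"travel":[2.1,0.1,0],"twist":[0,0,0.07]},{"gripper":0,"travel":[2.1,0.1,0],"twist":[0,0,0.07]},{"gripper":0,"travel":[2.1,0.1,0],"twist":[0,0,0.07]},{"gripper":0,"travel":[2.1,0.1,0],"twist":[0,0,0.07]},{"gripper":0,"travel":[0,0,0],"twist":[0,0,0]},{"gripper":0,"travel":[0,0,0],"twist":[0,0,0]}]'
python3 - <<'E'
from h import *
snap("wrist","w2")
E
```

```text
time: 6.15
ee_pos: [0.5032, 0.1591, 0.1255]
tcp_rot: [-180.0, -0.1, 57.9]
wrist_force: [-4.6, 3.7, 8.9]
opening: -0.0001
grasp_force: 4.5
```

View pics/w2.png

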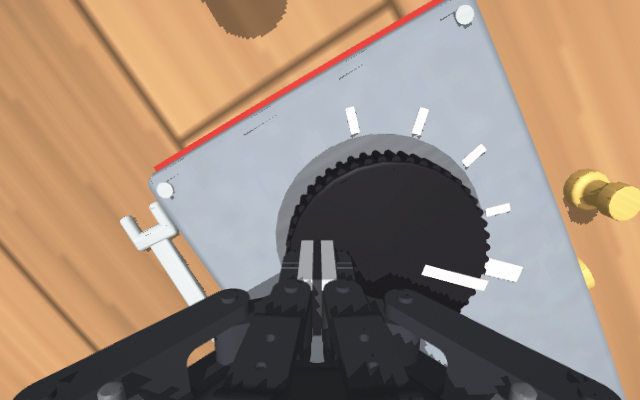

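The pointer tip (487,287) now lies close to the long mark (504,270), so the dial has turned. I lift and check that it sits in the detent.

```bash
python3 -m crank '[{"gripper":0,"travel":[0,0,-4],"twist":[0,0,0]},{"gripper":0,"travel":[0,0,-15],"twist":[0,0,0]},{"gripper":0,"travel":[0,0,-30],"twist":[0,0,0]},{"gripper":0,"travel":[0,0,0],"twist":[0,0,0]},{"gripper":0,"travel":[0,0,0],"twist":[0,0,0]}]'
python3 - <<'E'
from h import *
snap("wrist","w3")
E
```

```text
time: 6.82
ee_pos: [0.5032, 0.1582, 0.1732]
tcp_rot: [180.0, -0.0, 57.9]
wrist_force: [0.8, -0.9, -0.7]
opening: 0.0001
grasp_force: 0.0
```

View pics/w3.png

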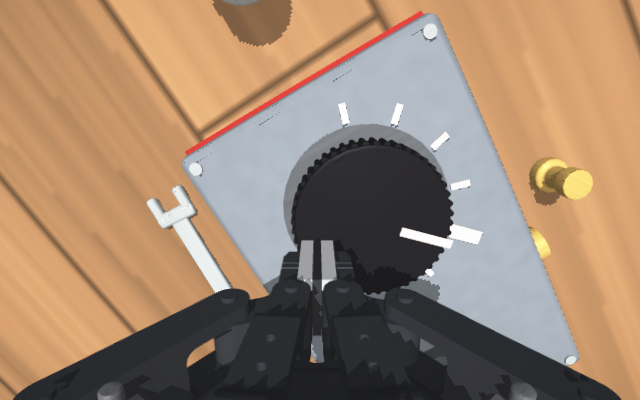

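The pointer is aligned with the long mark, with the same parallax offset as in the first wrist view. Next I turn back to yaw 90 and go over the button.

```bash
python3 -m crank '[{"gripper":0,"travel":[0,0,0],"twist":[0,0,-0.14]},{"gripper":0,"travel":[0,0,0],"twist":[0,0,-0.14]},{"gripper":0,"travel":[0,0,0],"twist":[0,0,-0.14]},{"gripper":0,"travel":[0,0,0],"twist":[0,0,-0.14]},{"gripper":0,"travel":[0,0,0],"twist":[0,0,0]},{"gripper":0,"travel":[-54,3,0],"twist":[0,0,0]},{"gripper":0,"travel":[-54,3,0],"twist":[0,0,0]},{"gripper":0,"travel":[-54,3,0],"twist":[0,0,0]},{"gripper":0,"travel":[0,0,0],"twist":[0,0,0]},{"gripper":0,"travel":[0,0,0],"twist":[0,0,0]}]'
python3 - <<'E'
from h import *
snap("wrist","w4");c,im=snap("top","t4")
# dial angle check and wrist view
E
```

```text
time: 8.12
ee_pos: [0.512, -0.0037, 0.173]
tcp_rot: [-180.0, -0.0, 89.8]
wrist_force: [-0.8, 0.3, -0.7]
opening: -0.0002
grasp_force: 0.0
```

View pics/w4.png

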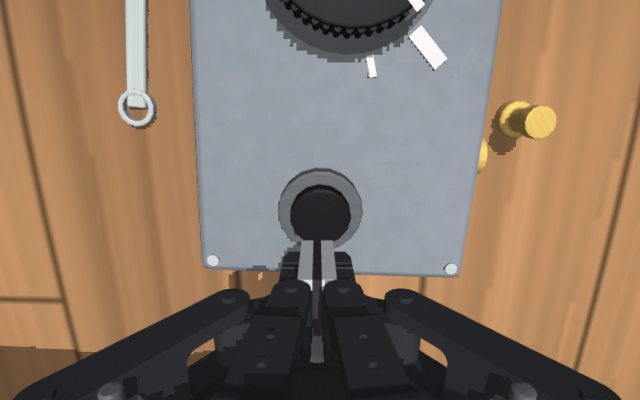

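The button is at (320,213), about 4 mm further in +y than the point under the tip. The pointer stays in line with the long mark. I correct and descend.

```bash
python3 -m crank '[{"gripper":0,"travel":[4,0,15],"twist":[0,0,0]},{"gripper":0,"travel":[0,0,15],"twist":[0,0,0]},{"gripper":0,"travel":[0,0,15],"twist":[0,0,0]},{"gripper":0,"travel":[0,0,4],"twist":[0,0,0]},{"gripper":0,"travel":[0,0,4],"twist":[0,0,0]},{"gripper":0,"travel":[0,0,0],"twist":[0,0,0]}]'
```

```text
time: 8.98
ee_pos: [0.5121, 0.0003, 0.1205]
tcp_rot: [180.0, -0.0, 90.0]
wrist_force: [-1.2, 0.7, 1.6]
opening: -0.0002
grasp_force: 1.1
```

```bash
python3 -m crank '[{"gripper":0,"travel":[0,0,2],"twist":[0,0,0]},{"gripper":0,"travel":[0,0,2],"twist":[0,0,0]},{"gripper":0,"travel":[0,0,0],"twist":[0,0,0]}]'; python3 -m crank '[{"gripper":0,"travel":[0,0,1.5],"twist":[0,0,0]},{"gripper":0,"travel":[0,0,0],"twist":[0,0,0]}]'
```

```text
time: 9.35
ee_pos: [0.5123, 0.0002, 0.1165]
tcp_rot: [180.0, 0.0, 90.0]
wrist_force: [-0.9, 0.1, 4.2]
opening: 0.0
grasp_force: 2.3
time: 9.6
ee_pos: [0.5124, 0.0002, 0.1159]
tcp_rot: [179.9, 0.0, 90.0]
wrist_force: [-3.6, 1.0, 10.9]
opening: 0.0002
grasp_force: 5.7
```

The force has jumped to 10.9 N, past the 5 N needed, with almost no further travel, so the button has bottomed out. Now I lift clear.

```bash
python3 -m crank '[{"gripper":0,"travel":[0,0,0],"twist":[0,0,0]},{"gripper":0,"travel":[0,0,-6],"twist":[0,0,0]},{"gripper":0,"travel":[0,0,-20],"twist":[0,0,0]},{"gripper":0,"travel":[0,0,-40],"twist":[0,0,0]},{"gripper":0,"travel":[0,0,-40],"twist":[0,0,0]},{"gripper":0,"travel":[-30,-50,0],"twist":[0,0,0]},{"gripper":0,"travel":[-30,-50,0],"twist":[0,0,0]},{"gripper":0,"travel":[-30,-50,0],"twist":[0,0,0]},{"gripper":0,"travel":[0,0,0],"twist":[0,0,0]},{"gripper":0,"travel":[0,0,0],"twist":[0,0,0]}]'
python3 - <<'E'
from h import *
snap("top","t5")
im=cv2.imread('pics/t5.png')[120:310,150:430];cv2.imwrite('pics/crop5.png',cv2.resize(im,None,fx=2.8,fy=2.8,interpolation=2))
E
```

```text
time: 10.85
ee_pos: [0.3625, -0.0898, 0.2208]
tcp_rot: [180.0, 0.0, 90.0]
wrist_force: [0.7, 0.1, 0.3]
opening: 0.0002
grasp_force: 0.0
```

View pics/crop5.png

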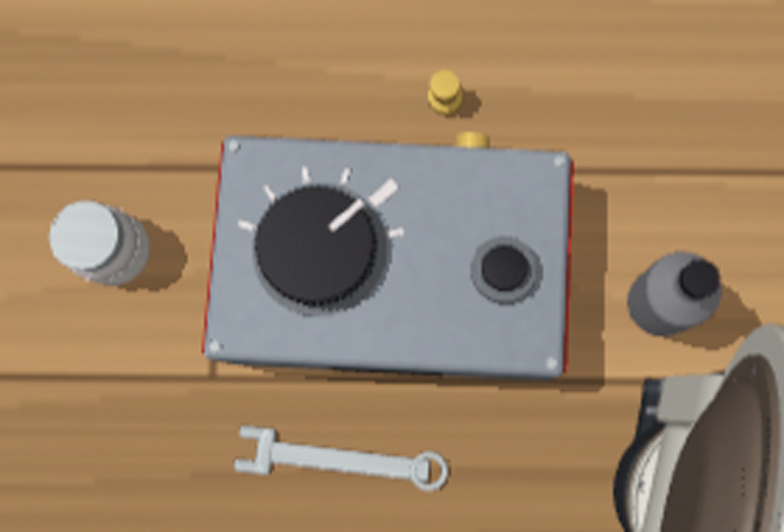

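The pointer (crop 330,228 to 362,202) points straight at the long mark (383,193). The box and bystanders have not moved, and the arm is clear of everything.

```bash
python3 -c "
from workcell import bot
print(bot.job_done())"
```

```text
the job is handed in; nothing more can be done
None
```

The job is handed in (no verdict came back): the dial was turned one detent to the long wide mark, the button was then pressed to its stop and released, and the last picture shows the box and bystanders where they were.

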